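# Poise a nested pair of sample cups over the scale pan

## Task

Nest the two open yellow cups: set one down inside the other until it sits fully home. Then lift the nested pair together, carry it over the raised ring of the small white scale and hold it upright, centred about a centimetre above the round steel pan, ready for when the scale has zeroed. Finish still holding the pair there, motionless; nothing may touch the scale at any time, and the two lidded cups and the roll of tape stay where they are.

Things in the scene. Friction and masses are not known exactly. Their poses are not given: they have to be found in the camera images.
- cup_1_center (a point): one of two equal open yellow plastic cups, standing mouth up on the bench: 58 mm high, outer diameter 40 mm at the foot, 59 mm at the rim, wall 1.8 mm, about 30 g. The point is on the axis, half-way up (29 mm over the underside); z up along the axis. Set loosely into the other cup it slides home by its weight, 14 to 20 mm higher than that one; the taper centres it
- cup_2_center (a point): one of two equal open yellow plastic cups, standing mouth up on the bench: 58 mm high, outer diameter 40 mm at the foot, 59 mm at the rim, wall 1.8 mm, about 30 g. The point is on the axis, half-way up (29 mm over the underside); z up along the axis. Either cup may be the lower one
- pan_top (a point): centre of the top face of the scale's round steel pan (90 mm diameter, level, 38 mm above the bench). Round it and concentric stands a clear draught ring with a blue rim: outer diameter 166 mm, clear inner diameter 156 mm, its top 32 mm above the pan (70 mm above the bench)
- scale: small white scale, fixed to the bench; its origin is on the bench right under the pan's centre. Footprint 235 x 190 mm, reaching from 140 mm toward its front (its -x, with the display, facing the robot give or take a turn of 15 degrees) to 95 mm behind the origin (+x) and 95 mm to either side (y); body 28 mm high, highest point the ring's rim at 70 mm
- red_cup_center (a point): bystander: white cup closed by a red lid, 64 mm diameter, 58 mm high; the point is on its axis half-way up
- blue_cup_center (a point): bystander: white cup closed by a blue lid, 64 mm diameter, 58 mm high; the point is on its axis half-way up
- tape: bystander: roll of tape lying flat between the cups and the scale, 90 mm diameter, 48 mm high; origin at the centre of its underside

How it is judged:
By the outcome, as a careful person would: the job done as asked, in the order asked, and still so for the second after the job is handed in, while the arm keeps its last pose, push and grip.
It also fails if it takes over 51 s, if anything falls off the work surface, if the arm or the gripper's body presses on something with over 40 N, if the wrist force passes 120 N, or if a joint passes its speed limit or range.

## Robot

A 6-joint arm with a two-finger parallel gripper is mounted at the origin on a cart in front of the work surface, level with it; the furniture and walls round the work are solid. World frame = base frame: x ahead of the robot, y to its left, z up, the work surface at z = 0. Lengths are in m, angles in rad, forces in N, time in s.
With the tool pointing down it reaches from about 0.375 to 0.9 m from the base axis. Payload 3.1 kg.
Tool frame: the origin (TCP) lies midway between the tips of the shut fingers; the grasp point (between the pads) lies 19 mm behind it; z points along the fingers, y is the line along which they close (so a half turn about z gives the same grasp; the last joint's range is limited). The gripper opens to 85 mm and grips with 20 to 120 N. Pads are 22 mm wide; open, the fingers measure 114 mm over their backs; the gripper's body (76 mm by 85 mm) begins 54 mm behind the grasp point. The pads swing forward as they close: fully open they stand 13 mm farther back than shut.
Start: joints at [1.121, 0.527, 1.433, -0, 1.181, -0.178], TCP at [0.168, 0.602, 0.231] pointing down, gripper open.
Joint ranges: [-3.08, 3.08], [-0.75, 2.2], [0.22, 2.44], [-1.43, 4.57], [0, 2.65], [-2.85, 2.85]. Speed limits (rad/s): [2.79, 2.79, 3.14, 3.14, 3.14, 3.14].

## Interface

Orientations are given as a unit quaternion [x, y, z, w].
In Python, from station import manip gives the robot as it stands.
- The arm moves only by the tool move_arm, never from a script. Its argument "increments" is a list that holds one entry, the list of rows, each a list of 5 numbers: the gripper's target within -1 to 1 (shut at 1, half-way at 0, fully open at -1), then the shift along the world's x, y, z in m, then the turn about the world's z in degrees. In form: [[[fingers, dx, dy, dz, twist], ...]]. A call has 1 to 8 rows; each row shifts and turns the commanded pose from where the row before left it; what a row does not reach is not made up. A row lasts 1/10 s, in which the tool goes at most 50 mm and 8.59 degrees, less where a joint would pass 70% of its speed; a pose out of reach is approached as far as the arm can. A call with a gripper value outside its range is refused whole. The fingers move at their own pace and stop on an object; "newtons" is the grip in N (left out, the last holds). Time passes only in rows, so rows that do not move let the fingers close. It gives the time, the measured TCP pose, the force, the opening and the grip force at its end, in the units of the state.
- manip.sense(): the state, without advancing time (a new reading comes with each control period).
- manip.snapshot(name): name is "scene" or "top"; returns a dict with "img" (384x512x3 uint8, red, green, blue), "fx", "fy", "cx", "cy" (pixels), "world_to_cam" (4x4, takes a point from world to camera coordinates). Camera axes: x right, y down, z forward; pixel columns grow to the right and rows downward; lengths in m; the calibration is good to about 2 mm. A picture is of the moment at which its call begins. There is no depth.
- manip.sign_off(): hands the job in; it is judged then, once.
Trained networks look in the newest picture that a camera, given by its name, has taken for a name from the list of things; names that differ only in an ending like _2 or _b are one class to them, and where a whole thing is asked for, a point or a joint stands for the part that bears it (a point fixed in the world has none). Each returns a list of dicts, best first, with "confidence" (0 to 1); they miss things now and then, are a little off and sometimes report something else, mostly with a low value. They report only what shows in the picture. A call takes as long as a camera call.
- manip.spot_in(label, camera): "xyz" ([x, y, z] in m, in world coordinates, good to about 4 mm: the middle of the surface that is visible of it).
- manip.mark_of(label, camera): "xyz" ([x, y, z] in m, in world coordinates, good to about 4 mm: a listed point, or the origin of a listed thing).
The state is a dict: "t": time; "q": joint angles; "qd": joint speeds; "tau": joint torques, N m; "tcp_pos": TCP position; "tool_rot": TCP orientation; "force": force on the tool from outside, world axes, zero at the start; "ft_torque": the same for the moment, N m; "finger_gap": opening from 0.0 (shut) to 1.0 (fully open); "gripper_force": force on a finger pad.
Only numpy, scipy, OpenCV 4.12 (cv2) and the standard library are available. Lean on these libraries where they do the work, as an engineer would, in place of code of your own. Each camera call takes 0.05 s, during which the arm holds its last target. There are 200 camera calls.

## Working session

There is one attempt and no reset: what is moved stays moved. The work goes in short steps, Python scripts to look and compute and a tool call to move; the robot and the scene stay as the last step left them, time stands still between calls to the robot, and variables do not carry over. Pictures are saved under pics/ and viewed, at most 10 in all, crops included, and the job is handed in when it is done.

Besides the shell and the picture viewer there is one more tool, called after "Request:" as a command line: name --argument value ..., lists and objects as JSON in quotes. move_arm: Moves the arm, as the interface text tells. Its arguments: {"type":"object","properties":{"increments":{"type":"array","items":{"type":"array","items":{"type":"array","items":{"type":"number"}}}},"newtons":{"type":"number"}},"required":["increments"]}

```bash
mkdir -p pics
python3 - <<'E'
from station import manip
import cv2,numpy as np
for c in("scene","top"):
    s=manip.snapshot(c);cv2.imwrite(f"pics/{c}0.png",s["img"][:,:,::-1])
    print(c,s["fx"],s["cx"],s["cy"],np.round(s["world_to_cam"],3).tolist())
    for l in("cup_1_center","pan_top","scale","red_cup_center","blue_cup_center","tape"):
        print(l,[(np.round(d["xyz"],3).tolist(),round(d["confidence"],2)) for d in manip.mark_of(l,c)][:3])
s=manip.sense();print(s["t"],s["tcp_pos"],s["tool_rot"],s["finger_gap"])
E
```

```text
scene 386.7717554181014 255.99638193280228 190.98836970697607 [[0.907, -0.421, 0.006, -0.477], [-0.181, -0.403, -0.897, 0.158], [0.381, 0.812, -0.442, 0.705], [0.0, 0.0, 0.0, 1.0]]
cup_1_center [([0.43, 0.212, 0.03], 0.8)]
pan_top [([0.58, -0.265, 0.034], 0.83), ([0.605, 0.1, 0.031], 0.26)]
scale [([0.58, -0.268, -0.002], 0.72)]
red_cup_center [([0.438, 0.117, 0.028], 0.86)]
blue_cup_center [([0.601, 0.1, 0.031], 0.65)]
tape [([0.524, -0.065, -0.002], 0.91)]
top 356.7473796518808 248.90700066889906 197.6424740276155 [[0.004, -1.0, 0.007, -0.034], [-0.991, -0.005, -0.136, 0.518], [0.136, -0.006, -0.991, 0.878], [0.0, 0.0, 0.0, 1.0]]
cup_1_center [([0.434, 0.214, 0.031], 0.84)]
pan_top [([0.582, -0.271, 0.038], 0.97)]
scale [([0.579, -0.265, 0.003], 0.64)]
red_cup_center [([0.441, 0.121, 0.031], 0.94)]
blue_cup_center [([0.606, 0.098, 0.026], 0.72), ([0.583, 0.196, 0.029], 0.23)]
tape [([0.523, -0.06, 0.002], 0.62)]
0.7 [0.16775286 0.60205269 0.23133589] [1.35456106e-01 9.90783348e-01 2.22738319e-05 1.68631976e-05] 0.9999225873070515
```

View pics/scene0.png

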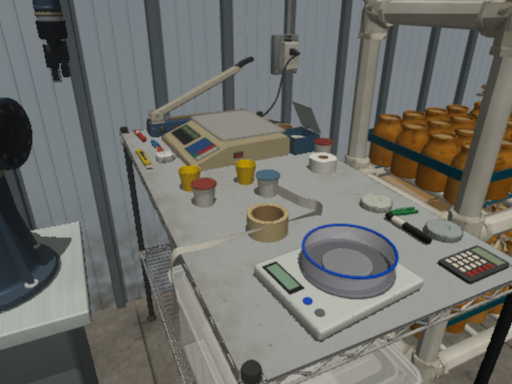

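View pics/top0.png

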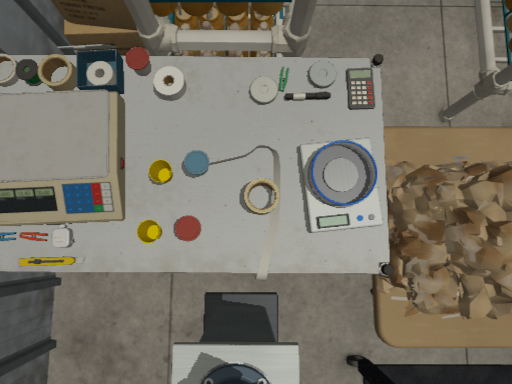

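The scene view shows the open yellow cups at about (190,178) and (245,172), the red lid at (204,192), the blue lid at (268,182) and the tape at (268,222). The ring is near (348,262). The top view shows the cups at (150,231) and (160,172), and the ring at (342,174). Next I'll fit the cup silhouettes and the ring rim.

```bash
cat > h.py <<'E'
from station import manip
import cv2,numpy as np
from scipy.optimize import least_squares
A=np.linspace(0,2*np.pi,60)
def proj(s,P):
    c=P@s["world_to_cam"][:3,:3].T+s["world_to_cam"][:3,3]
    return c[:,:2]/c[:,2:]*[s["fx"],s["fy"]]+[s["cx"],s["cy"]]
def cup(x,y,z=0):
    return np.vstack([np.c_[x+r*np.cos(A),y+r*np.sin(A),0*A+z+h] for r,h in((.02,0),(.0295,.058))])
def bb(p): return np.r_[p.min(0),p.max(0)]
def blobs(s,lo,hi,amin=60):
    m=cv2.inRange(cv2.cvtColor(s["img"],cv2.COLOR_RGB2HSV),lo,hi)
    n,l,st,c=cv2.connectedComponentsWithStats(m)
    return [(st[i],c[i],np.argwhere(l==i)[:,::-1]) for i in range(1,n) if st[i,4]>=amin]
def plane(s,uv,z):
    W=np.linalg.inv(s["world_to_cam"]);d=np.c_[(uv-[s["cx"],s["cy"]])/[s["fx"],s["fy"]],np.ones(len(uv))]@W[:3,:3].T
    o=W[:3,3];return o+d*((z-o[2])/d[:,2])[:,None]
def fitcup(s,g,z=0,free=False):
    """fit to nearest yellow blob's box"""
    t=proj(s,cup(*g,z)).mean(0)
    b=min(blobs(s,(20,150,60),(32,255,255)),key=lambda b:np.hypot(*(b[1]-t)))
    q=bb(b[2]-.0)+[-.5,-.5,.5,.5]
    r=least_squares(lambda p:bb(proj(s,cup(p[0],p[1],z)))-q,g)
    return r.x,r.fun
E
python3 - <<'E'
from h import *
np.set_printoptions(precision=4,suppress=True)
for c in("scene","top"):
    s=manip.snapshot(c)
    for g in((.432,.213),(.583,.196)): print(c,*fitcup(s,g))
    bl=max(blobs(s,(110,170,60),(125,255,255),30),key=lambda b:b[0][2]*b[0][3])
    P=plane(s,bl[2].astype(float),.07)[:,:2]
    r=least_squares(lambda p:np.hypot(*(P-p[:2]).T)-p[2],[.58,-.268,.08],loss="soft_l1",f_scale=.003)
    print("ring",r.x,len(P))
    print([(np.round(d["xyz"],3),round(d["confidence"],2)) for d in manip.mark_of("cup_2_center",c)])
E
```

```text
scene [0.4331 0.218 ] [-0.3063 -0.7096  0.3095  0.5607]
scene [0.5842 0.1948] [-0.7661 -0.1512  0.7684  0.037 ]
ring [ 0.5776 -0.2707  0.0795] 476
[(array([0.581, 0.193, 0.027]), 0.89)]
top [0.4314 0.2162] [-0.3314 -0.5236  0.3538  0.5109]
top [0.5839 0.1942] [-0.6862 -0.6619  0.7312  0.6859]Traceback (most recent call last):
  File "<stdin>", line 6, in <module>
ValueError: max() iterable argument is empty
```

Request:
move_arm --increments '[[[-1, 0.0165, -0.0241, 0, -4.65], [-1, 0.0165, -0.0241, 0, -4.65], [-1, 0.0165, -0.0241, 0, -4.65], [-1, 0.0165, -0.0241, 0, -4.65], [-1, 0.0165, -0.0241, 0, -4.65], [-1, 0.0165, -0.0241, 0, -4.65], [-1, 0.0165, -0.0241, 0, -4.65], [-1, 0.0165, -0.0241, 0, -4.65]]]' --newtons 25

```text
t: 1.65
tcp_pos: [0.3004, 0.4083, 0.2315]
tool_rot: [0.446, 0.895, 0.0, 0.0]
force: [0.7, -0.1, 0.6]
finger_gap: 0.997
gripper_force: 0.0
```

Request:
move_arm --increments '[[[-1, 0.0165, -0.0241, 0, -4.65], [-1, 0.0165, -0.0241, 0, -4.65], [-1, 0.0165, -0.0241, 0, -4.65], [-1, 0.0165, -0.0241, 0, -4.65], [-1, 0.0165, -0.0241, 0, -4.65], [-1, 0.0165, -0.0241, 0, -4.65], [-1, 0.0165, -0.0241, 0, -4.65], [-1, 0.0165, -0.0241, 0, -4.65]]]'

```text
t: 2.45
tcp_pos: [0.4325, 0.2154, 0.2315]
tool_rot: [0.708, 0.706, 0.0, 0.0]
force: [0.7, -0.4, 0.3]
finger_gap: 0.999
gripper_force: 0.0
```

Request:
move_arm --increments '[[[-1, 0, 0, -0.03, 0], [-1, 0, 0, -0.03, 0], [-1, 0, 0, -0.03, 0], [-1, 0, 0, -0.02, 0], [-1, 0, 0, 0, 0], [-1, 0, 0, 0, 0]]]'

```text
t: 3.05
tcp_pos: [0.432, 0.2165, 0.1215]
tool_rot: [0.707, 0.707, -0.0, -0.0]
force: [0.7, 0.1, 0.6]
finger_gap: 0.997
gripper_force: 0.0
```

Request:
move_arm --increments '[[[-1, 0, 0, -0.02, 0], [-1, 0, 0, -0.02, 0], [-1, 0, 0, -0.02, 0], [-1, 0, 0, -0.02, 0], [-1, 0, 0, -0.01, 0], [-1, 0, 0, 0, 0]]]'

```text
t: 3.65
tcp_pos: [0.432, 0.2166, 0.0313]
tool_rot: [0.707, 0.707, -0.0, -0.0]
force: [0.2, 0.0, 0.1]
finger_gap: 0.999
gripper_force: 0.0
```

Request:
move_arm --increments '[[[1, 0, 0, 0, 0], [1, 0, 0, 0, 0], [1, 0, 0, 0, 0], [1, 0, 0, 0, 0], [1, 0, 0, 0, 0], [1, 0, 0, 0, 0], [1, 0, 0, 0, 0], [1, 0, 0, 0, 0]]]'

```text
t: 4.45
tcp_pos: [0.4325, 0.2167, 0.0328]
tool_rot: [0.707, 0.707, 0.001, 0.001]
force: [-0.2, 0.3, 6.0]
finger_gap: 0.669
gripper_force: 25.4
```

Run:
```python
from h import *
s=manip.snapshot("scene");print(s["world_to_cam"].shape,manip.sense()["finger_gap"])
cv2.imwrite("pics/s1.png",cv2.resize(s["img"][120:240,130:330,::-1],None,fx=4,fy=4,interpolation=2))
```

```text
(4, 4) 0.6600112596332406
```

View pics/s1.png

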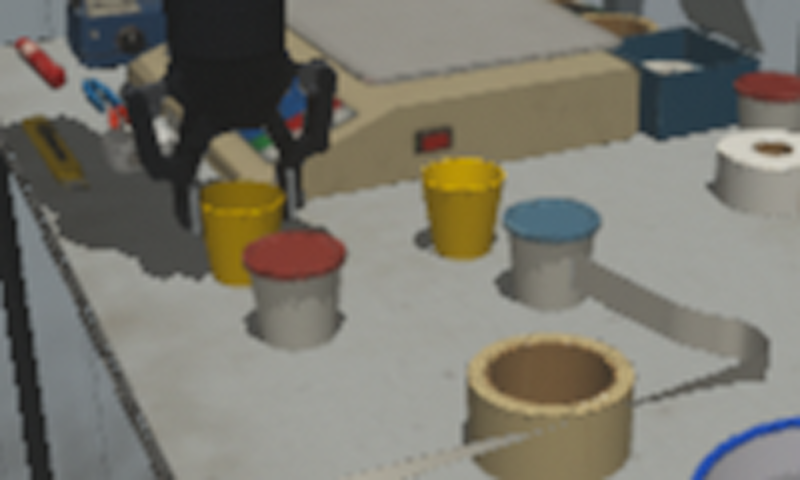

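The gripper holds the left cup, at about (240,230) in the crop. The other cup stands free at (462,205). Now I'll lift this one and carry it over.

Request:
move_arm --increments '[[[1, 0, 0, 0.01, 0], [1, 0, 0, 0.02, 0], [1, 0, 0, 0.02, 0], [1, 0, 0, 0.02, 0], [1, 0, 0, 0.02, 0], [1, 0, 0, 0, 0]]]'

```text
t: 5.1
tcp_pos: [0.4336, 0.217, 0.1244]
tool_rot: [0.707, 0.707, 0.003, 0.002]
force: [-0.1, -0.1, -1.3]
finger_gap: 0.668
gripper_force: 26.8
```

Request:
move_arm --increments '[[[1, 0.022, -0.003, 0, 0], [1, 0.026, -0.004, 0, 0], [1, 0.026, -0.004, 0, 0], [1, 0.026, -0.004, 0, 0], [1, 0.026, -0.004, 0, 0], [1, 0.026, -0.003, 0, 0], [1, 0, 0, 0, 0], [1, 0, 0, 0, 0]]]'

```text
t: 5.9
tcp_pos: [0.583, 0.1942, 0.1205]
tool_rot: [0.707, 0.707, -0.001, -0.001]
force: [0.5, 0.2, -0.5]
finger_gap: 0.661
gripper_force: 26.8
```

Run:
```python
from h import *
for c in("scene","top"):
    s=manip.snapshot(c)
    for b in blobs(s,(20,150,60),(32,255,255),30): print(c,b[0],b[1].round(1))
    print(bb(proj(s,cup(.584,.1945))).round(1),bb(proj(s,cup(.584,.1945,.09))).round(1))
    cv2.imwrite(f"pics/{c}2.png",cv2.resize(s["img"][(110 if c=="scene" else 120):,130:330,::-1][:120],None,fx=4,fy=4,interpolation=2))
print(manip.sense()["tcp_pos"],manip.sense()["finger_gap"])
```

```text
scene [237 130  20  26 415] [245.3 141.2]
scene [136 150  14  15  43] [142.9 158.4]
scene [236 160  20  25 398] [245.1 171. ]
[234.7 158.4 256.2 184.6] [234.1 127.3 256.5 154. ]
top [151 151  21  31 444] [160.5 168.2]
[147.7 158.8 172.1 182.2] [136.8 149.2 164.5 175.5]
[0.58185201 0.19445187 0.12063009] 0.6674912905314849
```

View pics/scene2.png

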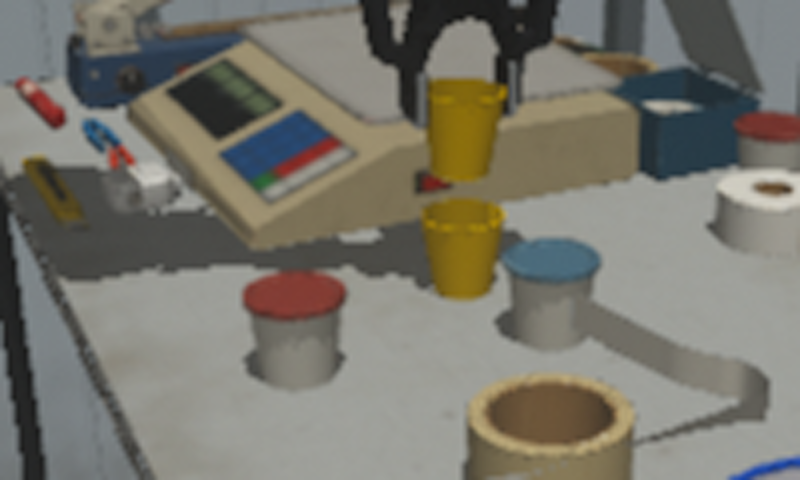

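The held cup at about (463,130) is upright and lines up over the lower one at (463,250). I'll lower it now.

Request:
move_arm --increments '[[[1, 0.001, 0, -0.01, 0], [1, 0, 0, -0.01, 0], [1, 0, 0, -0.01, 0], [1, 0, 0, -0.01, 0], [1, 0, 0, -0.01, 0], [1, 0, 0, -0.005, 0], [1, 0, 0, 0, 0], [1, 0, 0, 0, 0]]]'

```text
t: 6.8
tcp_pos: [0.5849, 0.1945, 0.0663]
tool_rot: [0.707, 0.707, 0.0, 0.0]
force: [-0.0, 0.4, -0.1]
finger_gap: 0.667
gripper_force: 26.8
```

Request:
move_arm --increments '[[[1, 0, 0, -0.004, 0], [1, 0, 0, -0.004, 0], [1, 0, 0, 0, 0], [1, 0, 0, 0, 0]]]'

```text
t: 7.2
tcp_pos: [0.5847, 0.1944, 0.0583]
tool_rot: [0.707, 0.707, -0.0, -0.0]
force: [-0.4, 0.5, -0.3]
finger_gap: 0.661
gripper_force: 26.8
```

Request:
move_arm --increments '[[[-0.4, 0, 0, 0, 0], [-0.5, 0, 0, 0, 0], [-0.7, 0, 0, 0, 0], [-1, 0, 0, 0, 0], [-1, 0, 0, 0, 0], [-1, 0, 0, 0, 0], [-1, 0, 0, 0, 0]]]'

```text
t: 7.9
tcp_pos: [0.5848, 0.1944, 0.0583]
tool_rot: [0.707, 0.707, 0.0, 0.0]
force: [0.3, -0.1, -0.5]
finger_gap: 1.002
gripper_force: 0.0
```

Run:
```python
from h import *
s=manip.snapshot("scene")
for b in blobs(s,(20,150,60),(32,255,255),30): print(b[0],b[1].round(1))
for z in(0,.014,.020,.026):print(z,bb(proj(s,cup(.584,.1945,z))).round(1))
cv2.imwrite("pics/s3.png",cv2.resize(s["img"][120:220,180:310,::-1],None,fx=6,fy=6,interpolation=2))
print(manip.sense()["finger_gap"])
```

```text
[136 149  14  16  50] [142.5 157.6]
[235 155  21  30 494] [245.1 168.4]
0 [234.7 158.4 256.2 184.6]
0.014 [234.6 153.7 256.3 180. ]
0.02 [234.6 151.7 256.3 178. ]
0.026 [234.5 149.7 256.3 176. ]
1.0003980459527404
```

View pics/s3.png

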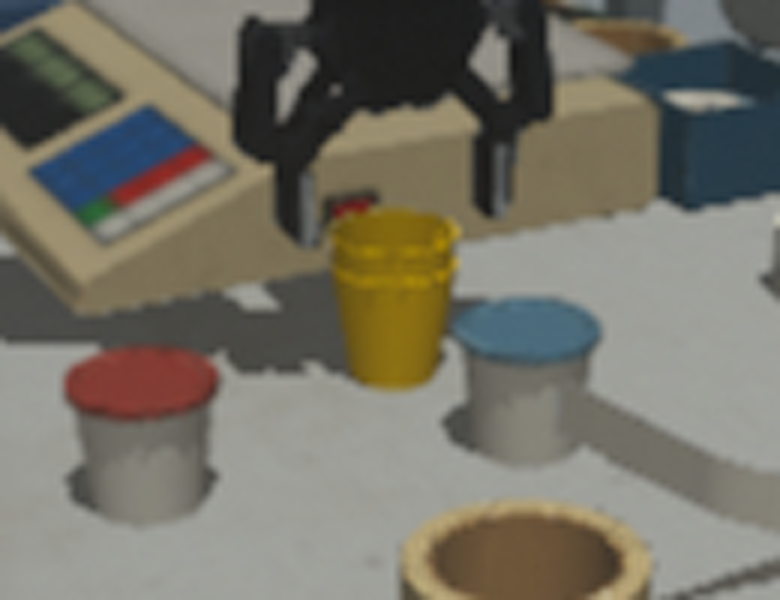

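The pair is nested: both rims are visible at (393,230) and (393,265). The top edge is about 15 mm above a lone cup's, so it is fully home. Next I'll grip the lower cup.

Request:
move_arm --increments '[[[-1, 0, 0, -0.01, 0], [-1, 0, 0, -0.01, 0], [-1, 0, 0, -0.01, 0], [-1, 0, 0, -0.008, 0], [-1, 0, 0, 0, 0], [-1, 0, 0, 0, 0]]]'

```text
t: 8.55
tcp_pos: [0.5845, 0.1944, 0.0198]
tool_rot: [0.707, 0.707, -0.0, -0.0]
force: [0.1, -0.3, 0.3]
finger_gap: 0.998
gripper_force: 0.0
```

Request:
move_arm --increments '[[[1, 0, 0, 0, 0], [1, 0, 0, 0, 0], [1, 0, 0, 0, 0], [1, 0, 0, 0, 0], [1, 0, 0, 0, 0], [1, 0, 0, 0, 0], [1, 0, 0, 0, 0], [1, 0, 0, 0, 0]]]' --newtons 30

```text
t: 9.35
tcp_pos: [0.5849, 0.1946, 0.0212]
tool_rot: [0.707, 0.707, 0.0, 0.0]
force: [-1.8, 0.3, 5.5]
finger_gap: 0.668
gripper_force: 31.2
```

Request:
move_arm --increments '[[[1, 0, 0, 0.01, 0], [1, 0, 0, 0.02, 0], [1, 0, 0, 0.02, 0], [1, 0, 0, 0.02, 0], [1, 0, 0, 0.02, 0], [1, 0, 0, 0.02, 0], [1, 0, 0, 0, 0], [1, 0, 0, 0, 0]]]'

```text
t: 10.15
tcp_pos: [0.5848, 0.1944, 0.1305]
tool_rot: [0.707, 0.707, 0.0, 0.0]
force: [0.3, -0.1, -1.3]
finger_gap: 0.668
gripper_force: 32.0
```

Run:
```python
from h import *
s=manip.snapshot("scene")
for b in blobs(s,(20,150,60),(32,255,255),30): print(b[0],b[1].round(1))
for z in(.10,.11,.125):print(z,bb(proj(s,cup(.584,.1945,z))).round(1))
cv2.imwrite("pics/s4.png",cv2.resize(s["img"][80:200,180:330,::-1],None,fx=5,fy=5,interpolation=2))
print(manip.sense()["tcp_pos"],manip.sense()["finger_gap"])
```

```text
[237 116  21  31 518] [246.2 130.4]
[136 150  14  15  45] [143.  158.5]
0.1 [234.  123.7 256.5 150.4]
0.11 [233.9 120.1 256.5 146.8]
0.125 [233.8 114.6 256.6 141.4]
[0.58413407 0.19431977 0.12964026] 0.6679135093293882
```

View pics/s4.png

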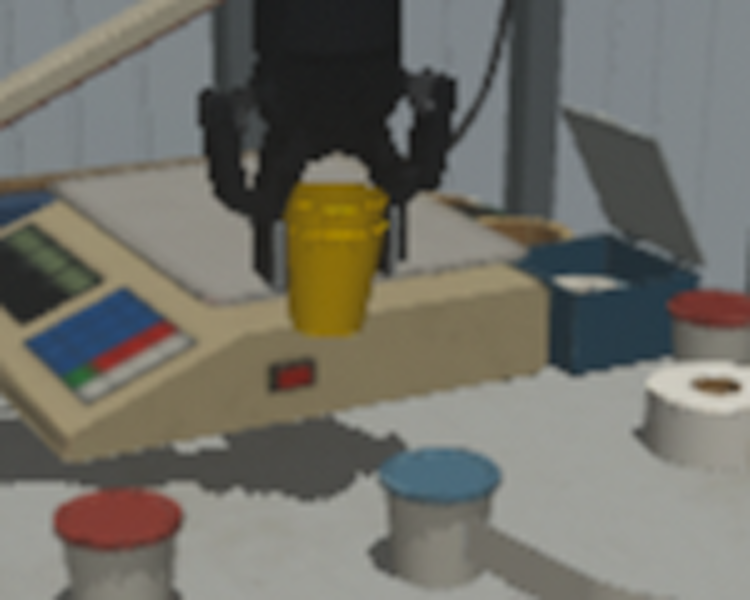

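The pair is lifted together, with its underside near (327,335) in the crop, so about z = 0.11. It may be tilted slightly, so I'll measure that over the scale.

Request:
move_arm --increments '[[[1, 0, -0.01, 0, 0], [1, 0, -0.02, 0, 0], [1, -0.001, -0.02, 0, 0], [1, 0, -0.02, 0, 0], [1, -0.001, -0.02, 0, 0], [1, 0, -0.02, 0, 0], [1, -0.001, -0.02, 0, 0], [1, 0, -0.02, 0, 0]]]'

```text
t: 11.0
tcp_pos: [0.5807, 0.043, 0.129]
tool_rot: [0.707, 0.707, -0.001, -0.001]
force: [0.6, -0.7, -0.7]
finger_gap: 0.662
gripper_force: 32.0
```

Request:
move_arm --increments '[[[1, 0, -0.02, 0, 0], [1, -0.001, -0.02, 0, 0], [1, 0, -0.02, 0, 0], [1, 0, -0.02, 0, 0], [1, -0.001, -0.02, 0, 0], [1, 0, -0.02, 0, 0], [1, 0, -0.02, 0, 0], [1, 0, -0.02, 0, 0]]]'

```text
t: 11.8
tcp_pos: [0.5786, -0.1168, 0.129]
tool_rot: [0.707, 0.707, -0.001, -0.001]
force: [0.3, 0.3, -1.4]
finger_gap: 0.666
gripper_force: 32.0
```

Request:
move_arm --increments '[[[1, 0, -0.02, 0, 0], [1, 0, -0.02, 0, 0], [1, 0, -0.02, 0, 0], [1, 0, -0.02, 0, 0], [1, 0, -0.02, 0, 0], [1, 0, -0.02, 0, 0], [1, 0, -0.01, 0, 0], [1, 0, -0.003, 0, 0]]]'

```text
t: 12.6
tcp_pos: [0.5798, -0.2502, 0.1302]
tool_rot: [0.708, 0.707, 0.0, 0.0]
force: [-0.2, -0.5, -0.2]
finger_gap: 0.667
gripper_force: 32.0
```

Request:
move_arm --increments '[[[1, 0, 0, 0, 0], [1, 0, 0, 0, 0], [1, 0, 0, 0, 0], [1, 0, 0, 0, 0]]]'

```text
t: 13.0
tcp_pos: [0.5798, -0.2477, 0.1304]
tool_rot: [0.707, 0.708, 0.0, -0.0]
force: [-0.9, -0.4, -0.8]
finger_gap: 0.671
gripper_force: 32.0
```

```bash
cat >> h.py <<'E'
from scipy.spatial.transform import Rotation as R
def pair(p,nest=.015):
    L=np.vstack([cup(0,0,0),cup(0,0,nest)])
    return L@R.from_euler("xy",p[3:5]).as_matrix().T+p[:3]
def fitpair(S,g):
    """5-dof fit (x,y,z underside, tilts) of mask rows/boxes in views S"""
    def hull(s,p): return cv2.convexHull(proj(s,pair(p)).astype(np.float32))
    M=[]
    for s in S:
        c=hull(s,g)[:,0].mean(0)
        b=min(blobs(s,(18,120,40),(34,255,255),30),key=lambda b:np.hypot(*(b[1]-c)))
        M.append(cv2.convexHull(b[2].astype(np.float32))[:,0])
    D=np.c_[np.cos(A[:-1]),np.sin(A[:-1])]
    f=lambda p:np.concatenate([(D@hull(s,p)[:,0].T).max(1)-(D@m.T).max(1)-.5 for s,m in zip(S,M)])
    return least_squares(f,g,loss="soft_l1",f_scale=.5,x_scale=[.01,.01,.01,.1,.1])
E
python3 - <<'E'
from h import *
t=manip.sense()["tcp_pos"];print(t)
S=[manip.snapshot(c) for c in("scene","top")]
for n,Q in(("both",S),("scene",S[:1])):
    r=fitpair(Q,np.r_[t[:2],t[2]-.02,0,0]);print(n,r.x[:3].round(4),np.degrees(r.x[3:]).round(1),abs(r.fun).mean().round(2))
cv2.imwrite("pics/s5.png",cv2.resize(S[0]["img"][150:320,250:430,::-1],None,fx=3,fy=3,interpolation=2))
E
```

```text
[ 0.57980575 -0.24770473  0.13038836]
both [ 0.6494 -0.1669  0.0815] [-33.8  70.5] 32.19
scene [ 0.5798 -0.2489  0.1091] [-0.8 -0.7] 1.96
```

View pics/s5.png

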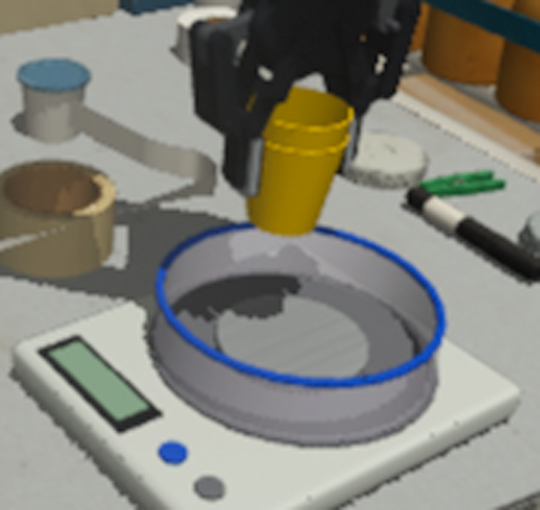

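Run:
```python
from h import *
t=manip.sense()["tcp_pos"];print(t)
s=manip.snapshot("scene")
for b in blobs(s,(18,120,40),(34,255,255),30): print(b[0],b[1].round(1))
B=[b for b in blobs(s,(20,150,60),(32,255,255),100)]
for b in B: print("strict",b[0],b[1].round(1))
b=min(B,key=lambda b:np.hypot(*(b[1]-[346,205])));uv=b[2]
for v in range(uv[:,1].min(),uv[:,1].max()+1,3):
    u=uv[uv[:,1]==v,0];print(v,u.min(),u.max())
p=np.r_[t[:2],t[2]-.021,0,0]
for tl in((0,0),(0,.1),(.1,0)):
    p[3:]=tl;h=proj(s,pair(p)).reshape(4,-1,2);print(tl,h.mean(1).round(1).tolist(),bb(h.reshape(-1,2)).round(1))
```

```text
[ 0.57987869 -0.24797878  0.13041029]
[136 149  14  16  95] [142.7 157.1]
[ 333  179   36   50 1187] [349.7 203. ]
[470 311  15  12  41] [475.9 316.9]
strict [ 333  179   36   50 1166] [349.6 202.9]
179 347 349
182 346 362
185 342 367
188 340 367
191 339 366
194 337 365
197 338 365
200 338 364
203 338 363
206 337 362
209 337 360
212 337 359
215 335 358
218 333 356
221 333 355
224 335 354
227 340 352
(0, 0) [[344.4, 222.2], [348.2, 192.5], [345.3, 214.7], [349.2, 184.5]] [330.1 177.1 367.1 228.2]
(0, 0.1) [[344.4, 222.2], [351.0, 192.1], [346.0, 214.6], [352.7, 183.9]] [332.7 177.1 370.4 227.8]
(0.1, 0) [[344.4, 222.2], [350.3, 194.1], [345.8, 215.1], [351.9, 186.4]] [332.2 177.5 369.9 229.1]
```

The left edge is partly hidden by the finger. The right edge and foot match an upright pair to within 1 px, so there is no real tilt. Now I'll centre over the pan and lower.

Request:
move_arm --increments '[[[1, -0.001, -0.011, 0, 0], [1, 0, -0.011, 0, 0], [1, 0, 0, 0, 0], [1, 0, 0, -0.01, 0], [1, 0, 0, -0.01, 0], [1, 0, 0, -0.01, 0], [1, 0, 0, 0, 0], [1, 0, 0, 0, 0]]]'

```text
t: 13.95
tcp_pos: [0.5784, -0.2701, 0.0995]
tool_rot: [0.707, 0.707, -0.0, -0.001]
force: [-1.1, -0.2, -0.1]
finger_gap: 0.667
gripper_force: 32.0
```

Run:
```python
from h import *
t=manip.sense()["tcp_pos"];print(t)
for c in("scene","top"):
    s=manip.snapshot(c)
    m=cv2.inRange(cv2.cvtColor(s["img"],cv2.COLOR_RGB2HSV),(105,140,50),(128,255,255))
    uv=np.argwhere(m>0)[:,::-1].astype(float);P=plane(s,uv,.07)[:,:2]
    P=P[abs(np.hypot(*(P-[.579,-.27]).T)-.08)<.012]
    r=least_squares(lambda p:np.hypot(*(P-p[:2]).T)-p[2],[.58,-.268,.08],loss="soft_l1",f_scale=.002)
    print(c,"ring",r.x.round(4),len(P),[d["xyz"] for d in manip.mark_of("pan_top",c)][:1])
    if c=="scene":
        b=max(blobs(s,(20,150,60),(32,255,255),100),key=lambda b:b[0][4]);uv=b[2]
        print(b[0],bb(uv))
        for v in range(uv[:,1].max()-12,uv[:,1].max()+1,2): print(v,bb(uv[uv[:,1]==v])[[0,2]])
        for dz in(.018,.021,.024): print(dz,bb(proj(s,cup(t[0],t[1],t[2]-dz)[:60])).round(1),bb(proj(s,pair(np.r_[t[:2],t[2]-dz,0,0]))).round(1))
```

```text
[ 0.57843425 -0.27009693  0.09948175]
scene ring [ 0.5777 -0.2706  0.0795] 501 [[0.5812, -0.2686, 0.036]]
[ 338  200   36   51 1187] [338 200 373 250]
238 [339 363]
240 [338 362]
242 [338 361]
244 [338 361]
246 [339 360]
248 [342 359]
250 [347 357]
0.018 [337.8 235.9 361.4 248.8] [335.5 196.9 373.  248.8]
0.021 [337.6 237.3 361.2 250.3] [335.3 198.5 372.8 250.3]
0.024 [337.5 238.7 361.  251.8] [335.1 200.  372.5 251.8]
top ring [ 0.58  -0.268  0.08 ] 0 []
```

Request:
move_arm --increments '[[[1, 0, 0, -0.006, 0], [1, 0, 0, -0.006, 0], [1, 0, 0, -0.006, 0], [1, 0, 0, -0.006, 0], [1, 0, 0, -0.005, 0], [1, 0, 0, 0, 0], [1, 0, 0, 0, 0], [1, 0, 0, 0, 0]]]'

```text
t: 14.95
tcp_pos: [0.579, -0.2707, 0.0715]
tool_rot: [0.707, 0.707, 0.0, 0.0]
force: [0.1, -0.2, -0.5]
finger_gap: 0.667
gripper_force: 32.0
```

Request:
move_arm --increments '[[[1, 0, 0, 0, 0], [1, 0, 0, 0, 0], [1, 0, 0, 0, 0], [1, 0, 0, 0, 0]]]'

```text
t: 15.35
tcp_pos: [0.5788, -0.2706, 0.0714]
tool_rot: [0.707, 0.707, 0.0, 0.0]
force: [-1.0, 0.9, -0.9]
finger_gap: 0.665
gripper_force: 32.0
```

Run:
```python
from h import *
t=manip.sense();print(t["tcp_pos"],t["force"],t["qd"].round(4) if hasattr(t["qd"],"round") else t["qd"]);t=t["tcp_pos"]
s=manip.snapshot("scene")
b=max(blobs(s,(20,120,40),(32,255,255),100),key=lambda b:b[0][4]);print(bb(b[2]))
for dz in(.018,.021,.024): print(dz,bb(proj(s,pair(np.r_[t[:2],t[2]-dz,0,0]))).round(1))
cv2.imwrite("pics/s6.png",cv2.resize(s["img"][170:330,260:420,::-1],None,fx=3.5,fy=3.5,interpolation=2))
for l in("red_cup_center","blue_cup_center","tape"): print(l,[d["xyz"] for d in manip.mark_of(l,"scene")][:1])
```

```text
[ 0.578784   -0.27059438  0.07144519] [-0.95199566  0.87226584 -0.8809501 ] [-0.0001  0.0019  0.0021 -0.0012 -0.0021 -0.0005]
[336 214 371 264]
0.018 [334.2 211.3 371.  262.5]
0.021 [334.1 212.8 370.8 263.9]
0.024 [333.9 214.2 370.5 265.3]
red_cup_center [[0.4361, 0.117, 0.0257]]
blue_cup_center [[0.6028, 0.0953, 0.0317]]
tape [[0.5223, -0.0652, -0.0015]]
```

View pics/s6.png

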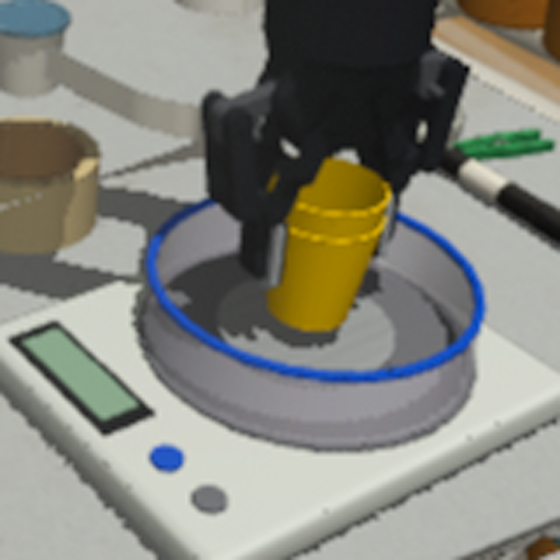

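The pair (foot at about (313,320) in the crop) hangs upright inside the ring, roughly 12 mm above the pan, and touches nothing. The bystanders haven't moved. I'll trim the height slightly and hand in.

Request:
move_arm --increments '[[[1, 0, 0, -0.0015, 0], [1, 0, 0, 0, 0], [1, 0, 0, 0, 0], [1, 0, 0, 0, 0], [1, 0, 0, 0, 0], [1, 0, 0, 0, 0]]]'

```text
t: 16.15
tcp_pos: [0.5788, -0.2706, 0.0698]
tool_rot: [0.707, 0.707, 0.0, 0.0]
force: [0.3, 0.6, -1.4]
finger_gap: 0.666
gripper_force: 32.0
```

```bash
python3 -c "
from station import manip
print(manip.sense()['tcp_pos'],manip.sense()['force']);print(manip.sign_off())"
```

```text
[ 0.57876152 -0.27055805  0.06983076] [ 0.34910286  0.55019532 -1.36227445]
the job is handed in; nothing more can be done
None
```

The two yellow cups are nested fully home, and the arm is holding the pair upright and still, centred about 1 cm above the pan; the job was handed in at about 16 s, with no contact with the scale seen and the lidded cups and tape where they were.

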